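# Find the heavy side of a decorating turntable

## Task

The tilted decorating turntable has a lump of ballast sealed inside its wheel, and its stiff bearing keeps it from swinging down on its own. Turn the wheel by its finger knob, find its heavy side by feel, bring the heavy side straight down to the lowest point of the slope, and finish still gripping the knob so the wheel is held still there, ready for a counterweight to be stuck on at the top. Leave the pottery and brush around it alone.

Things in the scene. Friction and masses are not known exactly. Their poses are not given: they have to be found in the camera images.
- stand: Dark steel stand of the turntable, fixed to the table: round foot 170 mm across and 18 mm thick, column, bearing head. Origin at the centre of the foot's underside, z up; -x is the side to which the wheel's face leans (roughly towards the robot).
- hub (a point): Centre of the wheel's face, on its axle, 160 mm above the table; fixed, axes as the stand's. The aluminium wheel is a disc 220 mm across, 24 mm thick, its axle 35 degrees off vertical: in the stand's axes the face looks along (-0.574, 0, 0.819), uphill in the face is (0.819, 0, 0.574). A 0.6 to 0.95 kg lump is sealed in it unseen, 70 mm off the axle, side unknown; all else is in balance.
- knob (a point): Middle of the wooden finger knob's grip: a plain round sleeve 24 mm thick whose end is 46 mm out of the wheel's face, parallel to the axle, 70 mm from it; this point is on its centre line, 27 mm above the face. The sleeve spins freely on its pin, so fingers can keep hold and keep their direction while they carry it round with the wheel.
- wheel (a joint): Turn of the wheel, rad, counter-clockwise looking at its face; no end stops. 0: knob at the top of the slope, pi/2: on the stand's +y side, pi: at the bottom. The bearing drags 0.42 Nm both ways, more than the ballast's 0.25 to 0.36 Nm, so it stays where it is left: at the knob about 6 N turns it on average, from 1 N where the heavy side is going down to 11 N where it is going up.
- mug: White mug, 84 mm across, 85 mm high; origin under its centre. Leave alone.
- bowl: Terracotta bowl, 120 mm across, 60 mm high; origin under its centre. Leave alone.
- jar: Blue lidded jar, 60 mm across, 75 mm high; origin under its centre. Leave alone.
- brush: Brush 190 mm long lying on the table along its x; origin under its middle. Leave alone.

How it is judged:
By the outcome, as a careful person would: the job done as asked, in the order asked, and still so for the second after the job is handed in, while the arm keeps its last pose, push and grip.
It also fails if it takes over 67 s, if anything falls off the work surface, if the arm or the gripper's body presses on something with over 40 N, if the wrist force passes 120 N, or if a joint passes its speed limit or range.

## Robot

A 6-joint arm with a two-finger parallel gripper is mounted at the origin on the work surface. World frame = base frame: x ahead of the robot, y to its left, z up, the work surface at z = 0. Lengths are in m, angles in degrees, forces in N, time in s.
With the tool pointing down it reaches from about 0.375 to 0.925 m from the base axis. Payload 5.7 kg.
Tool frame: the origin (TCP) lies between the finger pads; the fingertips stand 8 mm ahead of it and the grasp point (between the pads) lies 11 mm behind it (env.tips_ahead is the distance from the TCP to the fingertips, in m); z points along the fingers, y is the direction in which the jaws open and shut (so a half turn about z gives the same grasp; the last joint's range is limited). The gripper opens to 85 mm and grips with 20 to 120 N. Pads are 22 mm wide; open, the fingers measure 114 mm over their backs; the gripper's body (76 mm by 85 mm) begins 54 mm behind the grasp point. The pads swing forward as they close: fully open they stand 13 mm farther back than shut.
Start: joints at [-72.886, 20.558, 86.54, -0, 72.909, -6.595], TCP at [0.241, -0.549, 0.239] pointing down, gripper open.
Joint ranges: [-170.27, 170.27], [-57.76, 135], [12.27, 136.19], [-55.21, 235.2], [11.17, 155.16], [-170.74, 170.74]. Speed limits (degrees/s): [136.94, 136.94, 180, 180, 180, 180].

## Interface

Orientations are given as a 3x3 rotation matrix whose columns are the frame's x, y, z axes.
In Python, from rig import readout, viewer, workorder, env gives the robot as it stands.
- The arm moves only by the tool send_rows, never from a script. Its argument "targets" is text: rows parted by semicolons, each of 5 numbers parted by spaces: the shift along the tool's x, y, z in mm, then the turn about the tool's z in units of 6 degrees (1.0 is 6 degrees), then the gripper's target within -1 to 1 (shut at 1, half-way at 0, fully open at -1). In form: tx ty tz turn jaw; .... A call has 1 to 5 rows; each row shifts and turns the commanded pose from where the row before left it, along the tool's axes as they then stand; what a row does not reach is not made up. A row lasts 1/8 s, in which the tool goes at most 62.5 mm and 10.7 degrees, less where a joint would pass 70% of its speed; a pose out of reach is approached as far as the arm can. A call with a gripper value outside its range is refused whole. The fingers move at their own pace and stop on an object; "newtons" is the grip in N (left out, the last holds). Time passes only in rows, so rows that do not move let the fingers close. It gives the time, the measured TCP pose, the force and the opening at its end, in the units of the state.
- readout.observe(): the state, without advancing time (a new reading comes with each control period).
- viewer.grab_frame(name): name is "scene" or "top" or "wrist"; returns the picture (420x560x3 uint8, red, green, blue); there is no depth.
- viewer.calibration(name): a dict with "fov_y" (degrees; the focal length in pixels is half the picture's height over the tangent of half this angle, whatever the lens; pixels are square), "cx", "cy" (the principal point, pixels), "R" (3x3) and "t" (3): a world point X has camera coordinates R X + t; the wrist camera has in their place "mount" (4x4, takes a point from camera to tool coordinates, whose origin is the TCP and whose axes are the flange's). Camera axes: x right, y down, z forward; pixel columns grow to the right and rows downward; lengths in m; the calibration is good to about 2 mm. The wrist camera is an equidistant fisheye: a pixel r from the principal point sees the ray r / f radians off the axis. A picture is of the moment at which its call begins: read the wrist's pose just before it. calibration takes no time and is no camera call.
- workorder.finish_job(): hands the job in, once; it reports no verdict.
The state is a dict: "time_s": time; "qpos": joint angles; "joint_vel": joint speeds; "joint_torque": joint torques, N m; "ee_pos": TCP position; "tool_rot": TCP orientation; "contact_force": force on the tool from outside, world axes, zero at the start; "torque": the same for the moment, N m; "finger_gap": finger opening in m.
Only numpy, scipy, OpenCV 4.12 (cv2) and the standard library are available. Lean on these libraries where they do the work, as an engineer would, in place of code of your own. Each camera call takes 0.05 s, during which the arm holds its last target.

## Working session

There is one attempt and no reset: what is moved stays moved. The work goes in short steps, Python scripts to look and compute and a tool call to move; the robot and the scene stay as the last step left them, time stands still between calls to the robot, and variables do not carry over. Pictures are saved under pics/ and viewed, and the job is handed in when it is done.

Besides the shell and the picture viewer there is one more tool, called after "Emit:" as name(argument=value, ...) on one line, values as JSON. send_rows: Moves the arm, as the interface text tells. Its arguments: {"type":"object","properties":{"targets":{"type":"string"},"newtons":{"type":"number"}},"required":["targets"]}

```bash
ls; mkdir -p pics; python3 - <<'E'
from rig import readout, viewer, workorder, env
import cv2
print(readout.observe())
print(env.tips_ahead)
for n in ["scene","top","wrist"]:
    c=viewer.calibration(n); print(n,c)
    cv2.imwrite(f"pics/{n}0.png",cv2.cvtColor(viewer.grab_frame(n),cv2.COLOR_RGB2BGR))
E
```

```text
pics
{'time_s': 0.0, 'qpos': array([-7.28856921e+01,  2.05977852e+01,  8.65990273e+01,  2.23076165e-03,
        7.29060939e+01, -6.59412105e+00]), 'joint_vel': array([-0.03364543, -0.01635417,  0.06472163,  0.0864466 , -0.10659701,
        0.02482783]), 'joint_torque': array([ 1.30816330e-03, -5.27617943e+01, -2.78620094e+01,  7.47141826e-05,
        1.33901811e-02,  1.66478867e-05]), 'ee_pos': array([ 0.24106889, -0.54873329,  0.23845484]), 'tool_rot': array([[ 9.15608126e-01,  4.02071531e-01, -4.92974278e-04],
       [ 4.02071760e-01, -9.15606529e-01,  1.72747412e-03],
       [ 2.43197695e-04, -1.77990037e-03, -9.99998386e-01]]), 'contact_force': array([-0.27890086, -0.26359468,  0.09054102]), 'torque': array([-0.02992234,  0.02665418,  0.01716121]), 'finger_gap': 0.08560169818235654}
0.008
scene {'fov_y': 43.818643162652776, 'cx': 275.4848973285712, 'cy': 202.8580905238577, 'R': array([[-0.16591203,  0.98601571, -0.01569157],
       [ 0.79634805,  0.12457849, -0.5918699 ],
       [-0.58163819, -0.11069429, -0.80588076]]), 't': array([ 0.11394848, -0.34146226,  1.79041934])}
top {'fov_y': 43.490867279086196, 'cx': 279.0844732743652, 'cy': 200.13982990250253, 'R': array([[-0.01610138, -0.99976845,  0.01427523],
       [-0.99449168,  0.01453425, -0.10380292],
       [ 0.1035714 , -0.01586797, -0.99449544]]), 't': array([-0.00572228,  0.56759545,  1.39314869])}
wrist {'fov_y': 65.70646984690485, 'cx': 275.56699652330036, 'cy': 218.83261052730768, 'mount': array([[-1.75930063e-04, -9.63696442e-01, -2.67000256e-01,
         6.66893372e-02],
       [ 9.99999958e-01, -2.30664680e-04,  1.73635322e-04,
        -9.60238211e-04],
       [-2.28919270e-04, -2.67000215e-01,  9.63696442e-01,
        -1.35003948e-01],
       [ 0.00000000e+00,  0.00000000e+00,  0.00000000e+00,
         1.00000000e+00]])}
```

View pics/scene0.png

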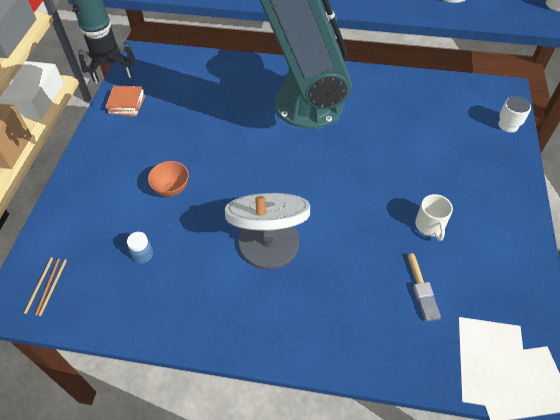

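View pics/top0.png

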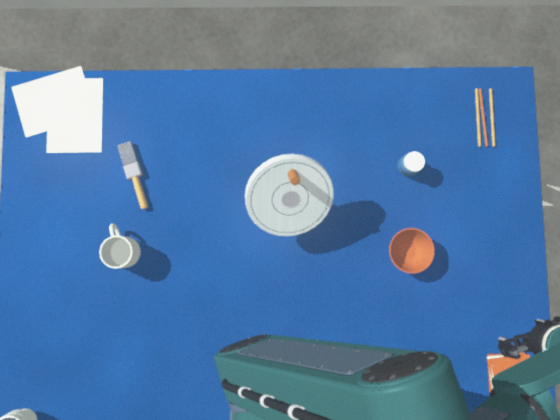

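View pics/wrist0.png

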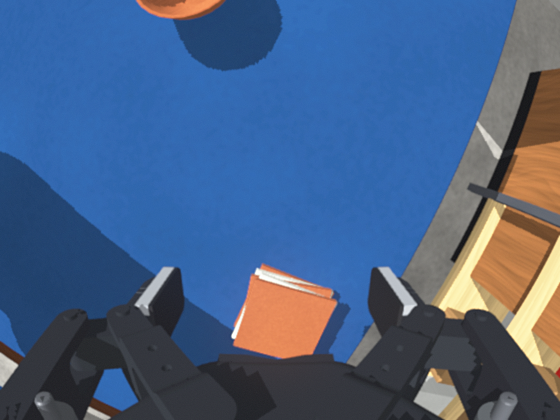

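The knob is near the top of the slope, a little to the -y side: about (294,177) in the top view, with the ring centre near (291,199). In the scene view the knob is at (261,205) and the foot is centred near (268,243). The mug, bowl, jar and brush are all well clear of the wheel. Next I'll measure.

```bash
cat > h.py <<'E'
import numpy as np, cv2
from rig import viewer
def ray(cal,uv):
    f=210/np.tan(np.radians(cal['fov_y'])/2)
    uv=np.atleast_2d(uv).astype(float)
    d=np.c_[(uv[:,0]-cal['cx'])/f,(uv[:,1]-cal['cy'])/f,np.ones(len(uv))]
    R,t=np.array(cal['R']),np.array(cal['t'])
    return -R.T@t, d@R
def cast(cal,uv,z):
    o,d=ray(cal,uv); return o+d*((z-o[2])/d[:,2])[:,None]
def proj(cal,X):
    f=210/np.tan(np.radians(cal['fov_y'])/2)
    c=np.atleast_2d(X)@np.array(cal['R']).T+cal['t']
    return c[:,:2]/c[:,2:]*f+[cal['cx'],cal['cy']]
E
python3 - <<'E'
from h import *
for n,(x0,y0,x1,y1) in {"scene":(210,180,325,275),"top":(235,145,350,245)}.items():
    im=cv2.imread(f"pics/{n}0.png"); c=cv2.resize(im[y0:y1,x0:x1],None,fx=6,fy=6,interpolation=cv2.INTER_CUBIC)
    cv2.imwrite(f"pics/{n}z.png",c)
E
```

```text
(no output)
```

View pics/scenez.png

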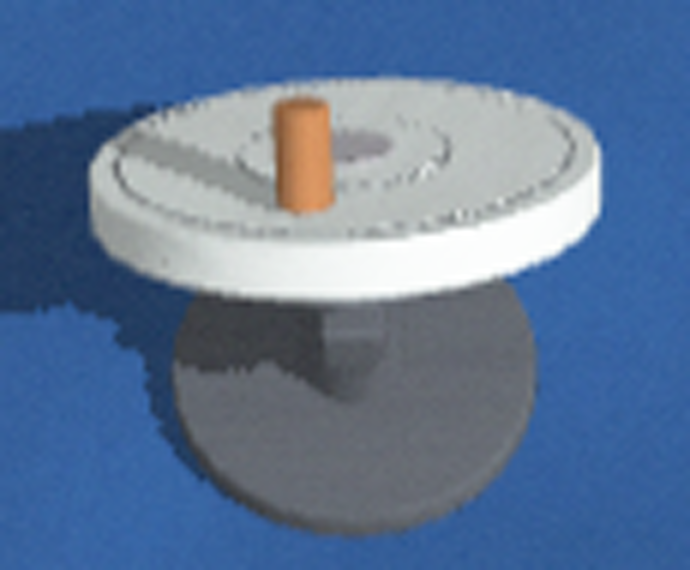

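View pics/topz.png

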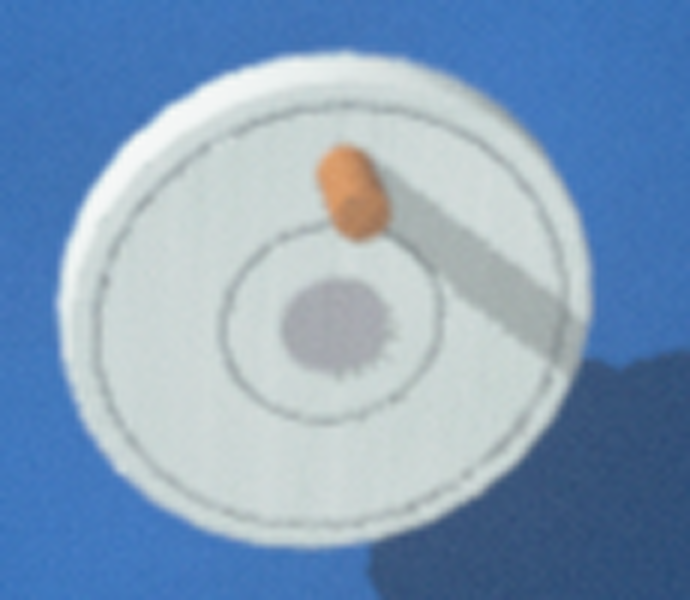

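```bash
cat > m.py <<'E'
from h import *
res={}
for n in ["top","scene"]:
    im=cv2.imread(f"pics/{n}0.png"); cal=viewer.calibration(n)
    g=cv2.cvtColor(im,cv2.COLOR_BGR2GRAY).astype(np.float32)
    bh=cv2.morphologyEx(g,cv2.MORPH_BLACKHAT,np.ones((5,5)))
    if n=="top": c0=np.array([291,198]);r=(39,36)
    else: c0=np.array([268,208]);r=(38,15)
    ys,xs=np.nonzero(bh>10)
    e=np.hypot((xs-c0[0])/r[0],(ys-c0[1])/r[1])
    k=(e>.85)&(e<1.1)
    P=np.c_[xs[k],ys[k]].astype(np.float32)
    hsv=cv2.cvtColor(im,cv2.COLOR_BGR2HSV)
    kn=cv2.dilate(((hsv[...,1]>100)&(hsv[...,0]<20)).astype(np.uint8),np.ones((5,5)))
    P=P[kn[P[:,1].astype(int),P[:,0].astype(int)]==0]
    w=None
    for i in range(5):
        W=cast(cal,P,.16)[:,:2]
        el=cv2.fitEllipse((W*1000).astype(np.float32))
        (cx,cy),(a,b),ang=el
        t=np.radians(ang); d=(W*1000-[cx,cy])@np.array([[np.cos(t),-np.sin(t)],[np.sin(t),np.cos(t)]])
        q=np.hypot(d[:,0]/a*2,d[:,1]/b*2); s=np.abs(q-1); P=P[s<max(.03,2.0*np.median(s))]
    print(n,len(P),el)
    v=im.copy()
    for p in P.astype(int): v[p[1],p[0]]=(0,0,255)
    cv2.imwrite(f"pics/{n}ring.png",cv2.resize(v[140:280,205:355],None,fx=4,fy=4,interpolation=0))
    # knob contour
    m=((hsv[...,1]>100)&(hsv[...,0]<20)).astype(np.uint8)
    m[:,:235]=0;m[:,335:]=0;m[:150]=0;m[240:]=0
    c=max(cv2.findContours(m,0,cv2.CHAIN_APPROX_NONE)[0],key=cv2.contourArea)
    print(cv2.minAreaRect(c), cv2.boxPoints(cv2.minAreaRect(c)).round(1).tolist())
E
python3 m.py
```

```text
top 436 ((561.576904296875, -38.22166061401367), (169.8646697998047, 194.65455627441406), 18.850229263305664)
((293.1551513671875, 176.63790893554688), (13.92715072631836, 7.984899044036865), 68.19859313964844) [[286.8999938964844, 171.6999969482422], [294.29998779296875, 168.6999969482422], [299.3999938964844, 181.60000610351562], [292.0, 184.60000610351562]]
scene 80 ((564.4421997070312, -39.73188781738281), (84.39946746826172, 194.07876586914062), 11.471927642822266)
((260.0, 205.5), (17.0, 8.0), 90.0) [[256.0, 197.0], [264.0, 197.0], [264.0, 214.0], [256.0, 214.0]]
```

```bash
cat >> m.py <<'E'
    res[n]=(cal,P)
from scipy.optimize import least_squares
def rr(p,use):
    out=[]
    c,s=np.cos(p[2]),np.sin(p[2]); N=np.array([-.574*c,-.574*s,.819]); H=np.array([p[0],p[1],.16])
    for n in use:
        cal,P=res[n]; o,d=ray(cal,P); X=o+d*(((H-o)@N)/(d@N))[:,None]
        out.append((np.linalg.norm(X-H,axis=1)-p[3])/np.sqrt(len(P)))
    return np.concatenate(out)*1000
for use in (["top"],["scene"],["top","scene"]):
    f=least_squares(rr,[.56,-.04,.2,.097],args=(use,),loss='soft_l1')
    print(use,f.x,np.degrees(f.x[2]),np.sqrt((f.fun**2).sum()))
E
python3 m.py
```

```text
top 436 ((561.576904296875, -38.22166061401367), (169.8646697998047, 194.65455627441406), 18.850229263305664)
((293.1551513671875, 176.63790893554688), (13.92715072631836, 7.984899044036865), 68.19859313964844) [[286.8999938964844, 171.6999969482422], [294.29998779296875, 168.6999969482422], [299.3999938964844, 181.60000610351562], [292.0, 184.60000610351562]]
scene 80 ((564.4421997070312, -39.73188781738281), (84.39946746826172, 194.07876586914062), 11.471927642822266)
((260.0, 205.5), (17.0, 8.0), 90.0) [[256.0, 197.0], [264.0, 197.0], [264.0, 214.0], [256.0, 214.0]]
['top'] [ 0.55793093 -0.03884285  0.20589348  0.09700593] 11.796827580451827 1.4971928403897379
['scene'] [ 0.56194553 -0.04082145  0.20588995  0.09920557] 11.796625150262027 2.636119112920414
['top', 'scene'] [ 0.56071729 -0.04013337  0.22049546  0.09808295] 12.633459186143883 4.483541155947149
```

```bash
python3 -c "
import cv2,numpy as np
cv2.imwrite('pics/rings.png',np.hstack([cv2.resize(cv2.imread('pics/topring.png'),(400,373)),cv2.resize(cv2.imread('pics/scenering.png'),(400,373))]))"
```

```text
(no output)
```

View pics/rings.png

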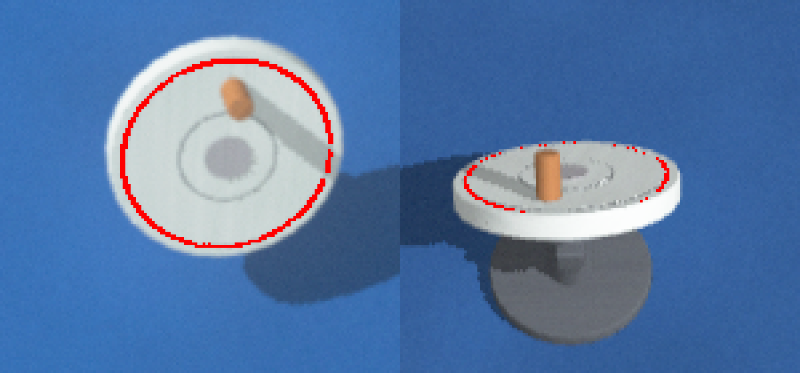

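The red ring pixels follow the groove in both views. Each view alone gives a yaw of 11.8°, and the hubs agree to 4 mm. Next is the knob.

```bash
cat >> h.py <<'E'
H=np.array([.560,-.040,.160]); PSI=np.radians(11.8)
def axes(psi=None):
    psi=PSI if psi is None else psi
    c,s=np.cos(psi),np.sin(psi)
    return np.array([.819*c,.819*s,.574]),np.array([-s,c,0]),np.array([-.574*c,-.574*s,.819])
def knob(th,h=.027,r=.07):
    u,y,n=axes(); return H+r*(np.cos(th)*u+np.sin(th)*y)+h*n
E
python3 - <<'E'
from h import *
A=[];b=[]
for n,p in (("top",(293.6,177.1)),("scene",(260.5,206))):
    cal=viewer.calibration(n); o,d=ray(cal,p); d=d[0]/np.linalg.norm(d); M=np.eye(3)-np.outer(d,d); A.append(M); b.append(M@o)
X=np.linalg.lstsq(np.vstack(A),np.concatenate(b),rcond=None)[0]
u,y,n=axes(); r=X-H; print(X, "u,y,n",r@u,r@y,r@n,"th",np.degrees(np.arctan2(r@y,r@u)),np.hypot(r@u,r@y))
th=np.arctan2(r@y,r@u)
for nm in("top","scene"):
    cal=viewer.calibration(nm); print(nm,proj(cal,np.array([knob(th,0),knob(th,.046),H])).round(1).tolist())
K=knob(th);print("knob",K)
E
```

```text
[ 0.6029159  -0.04730954  0.21133102] u,y,n 0.06264513551006387 -0.015931201309614323 0.018784955414238073 th -14.268353991545903 0.06463912265990096
top [[292.7, 171.6], [295.9, 180.1], [290.3, 197.5]]
scene [[260.5, 214.0], [259.7, 196.1], [267.3, 204.7]]
knob [ 0.6027449  -0.04869505  0.22105353]
```

Emit:
send_rows(targets="0 0 -50 1 -1; 0 0 -40 1 -1; 38 -35 0 0 -1; 38 -35 0 0 -1; 38 -35 0 0 -1", newtons=60)

```text
time_s: 0.78
ee_pos: [0.3321, -0.422, 0.3291]
tool_rot: [[0.979, 0.202, 0.0], [0.202, -0.979, 0.0], [0.0, -0.0, -1.0]]
contact_force: [1.3, -0.0, 1.0]
finger_gap: 0.0851
```

Emit:
send_rows(targets="38 -35 0 0 -1; 38 -35 0 0 -1; 38 -35 0 0 -1; 38 -35 0 0 -1; 38 -35 0 0 -1")

```text
time_s: 1.4
ee_pos: [0.4827, -0.2119, 0.3291]
tool_rot: [[0.979, 0.203, -0.0], [0.203, -0.979, 0.0], [-0.0, -0.0, -1.0]]
contact_force: [-0.6, -1.2, -0.1]
finger_gap: 0.0854
```

Emit:
send_rows(targets="38 -35 0 0 -1; 38 -35 0 0 -1; 38 -32 0 0 -1; 38 -30 0 0 -1; 0 0 0 0 -1")

```text
time_s: 2.02
ee_pos: [0.6056, -0.0506, 0.3286]
tool_rot: [[0.978, 0.207, -0.0], [0.207, -0.978, 0.001], [0.0, -0.001, -1.0]]
contact_force: [-0.1, -0.5, -0.7]
finger_gap: 0.0852
```

```bash
cat >> h.py <<'E'
def wproj(S,X):
    c=viewer.calibration("wrist"); f=210/np.tan(np.radians(c['fov_y'])/2); M=np.array(c['mount'])
    T=(np.atleast_2d(X)-S['ee_pos'])@S['tool_rot']
    C=(T-M[:3,3])@M[:3,:3]
    rho=np.hypot(C[:,0],C[:,1]); th=np.arctan2(rho,C[:,2])
    return C[:,:2]/rho[:,None]*(f*th)[:,None]+[c['cx'],c['cy']]
def wcast(S,uv,N,P0):
    c=viewer.calibration("wrist"); f=210/np.tan(np.radians(c['fov_y'])/2); M=np.array(c['mount'])
    q=np.atleast_2d(uv).astype(float)-[c['cx'],c['cy']]; r=np.linalg.norm(q,axis=1); th=r/f
    d=np.c_[q/r[:,None]*np.sin(th)[:,None],np.cos(th)]@M[:3,:3].T@S['tool_rot'].T
    o=S['ee_pos']+S['tool_rot']@M[:3,3]
    return o+d*(((np.array(P0)-o)@N)/(d@N))[:,None]
E
python3 - <<'E'
from h import *
from rig import readout
import pickle
S=readout.observe(); im=cv2.cvtColor(viewer.grab_frame("wrist"),cv2.COLOR_RGB2BGR)
pickle.dump((S,im),open("w1.pkl","wb"))
th=np.radians(-14.3)
for p in wproj(S,np.array([knob(th,0),knob(th,.046),H])).round().astype(int): print(p); cv2.circle(im,tuple(int(a) for a in p),3,(0,0,255),1)
cv2.imwrite("pics/w1.png",im)
E
```

```text
[274 196]
[273 241]
[256 243]
```

View pics/w1.png

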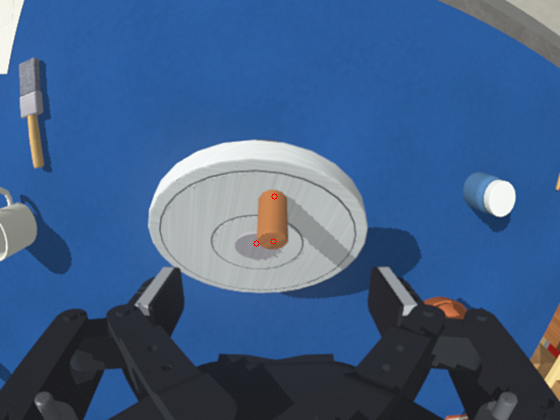

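The knob's predicted base (274,196) and tip (273,241) fall on the orange sleeve, and the hub prediction (256,243) falls on the grey centre. I'll refine the hub and yaw from the groove in this view.

```bash
python3 - <<'E'
from h import *
import pickle
from scipy.optimize import least_squares
S,im=pickle.load(open("w1.pkl","rb"))
g=cv2.cvtColor(im,cv2.COLOR_BGR2GRAY)
bh=cv2.morphologyEx(g,cv2.MORPH_BLACKHAT,np.ones((5,5)))
u,y,n=axes()
ys,xs=np.nonzero(bh>25)
X=wcast(S,np.c_[xs,ys],n,H); r=np.linalg.norm(X-H,axis=1)
k=(np.abs(r-.098)<.006); P=np.c_[xs,ys][k]; print(len(P))
def rr(p):
    c,s=np.cos(p[2]),np.sin(p[2]); N=np.array([-.574*c,-.574*s,.819]); h=np.array([p[0],p[1],.16])
    return 1000*(np.linalg.norm(wcast(S,P,N,h)-h,axis=1)-p[3])
f=least_squares(rr,[.56,-.04,.2,.098],loss='soft_l1'); print(f.x,np.degrees(f.x[2]),np.sqrt(np.mean(f.fun**2)))
# knob tip face centre, fixed tip height: cast onto plane 46mm above face
for tip in ((272.5,241),):
    T=wcast(S,tip,n,H+.046*n)[0]-H; print("tip u,y",T@u,T@y,np.degrees(np.arctan2(T@y,T@u)))
hsv=cv2.cvtColor(im,cv2.COLOR_BGR2HSV); m=((hsv[...,1]>100)&(hsv[...,0]<20)).astype(np.uint8); m[:,:250]=0;m[:,300:]=0;m[260:]=0
c=max(cv2.findContours(m,0,cv2.CHAIN_APPROX_NONE)[0],key=cv2.contourArea); print(cv2.boundingRect(c)); q=c[:,0]
for row in range(192,250,6):
    xx=q[q[:,1]==row,0]; print(row,xx.min(),xx.max(),end='; ')
E
```

```text
795
[ 0.55891465 -0.04042738  0.21126512  0.09741073] 12.104599752264548 0.7486139766588478
tip u,y 0.06778803440331184 -0.01667489196341855 -13.819570828676795
(257, 190, 30, 59)
192 264 280; 198 259 285; 204 259 285; 210 258 285; 216 258 286; 222 258 286; 228 258 286; 234 257 286; 240 258 286; 246 263 281;
```

```bash
sed -i 's/^H=.*/H=np.array([.559,-.040,.160]); PSI=np.radians(12.0)/' h.py; cat >> h.py <<'E'
def tcp(thdeg,h=.029): return knob(np.radians(thdeg),h)-[0,0,.011]
def delta(S,target):  # mm in tool axes
    return (np.array(target)-S['ee_pos'])@S['tool_rot']*1000
E
python3 - <<'E'
from h import *
from rig import readout
S=readout.observe(); print(S['time_s'],delta(S,tcp(-13.8)),tcp(-13.8),S['contact_force'])
print(np.degrees(np.arctan2(S['tool_rot'][1,0],S['tool_rot'][0,0])))
E
```

```text
2.075 [ -2.78713021  -4.57844357 116.82429493] [ 0.60064782 -0.04821785  0.21177118] [-0.05759472 -0.07618703  0.03049857]
11.857913992012223
```

Emit:
send_rows(targets="-2.8 -4.6 0 0 -1; 0 0 40 0 -1; 0 0 40 0 -1; 0 0 36.8 0 -1; 0 0 0 0 0")

```text
time_s: 2.7
ee_pos: [0.5972, -0.0499, 0.21]
tool_rot: [[0.979, 0.201, -0.007], [0.201, -0.98, 0.001], [-0.006, -0.003, -1.0]]
contact_force: [-1.0, 0.4, 1.0]
finger_gap: 0.0699
```

Emit:
send_rows(targets="0 0 0 0 1; 0 0 0 0 1; 0 0 0 0 1; 0 0 0 0 1", newtons=60)

```text
time_s: 3.2
ee_pos: [0.6013, -0.0498, 0.2146]
tool_rot: [[0.979, 0.203, 0.003], [0.203, -0.979, -0.001], [0.002, 0.001, -1.0]]
contact_force: [-2.2, -0.8, 5.4]
finger_gap: 0.0222
```

```bash
python3 - <<'E'
from h import *
from rig import readout
S=readout.observe(); print(S['time_s'],delta(S,tcp(-13.8)),S['contact_force'],S['torque'],S['finger_gap'])
cv2.imwrite("pics/w2.png",cv2.cvtColor(viewer.grab_frame("wrist"),cv2.COLOR_RGB2BGR))
cv2.imwrite("pics/s2.png",cv2.cvtColor(viewer.grab_frame("scene"),cv2.COLOR_RGB2BGR))
E
```

```text
3.2 [-0.31060274 -1.63753219  2.82415622] [-2.2149982  -0.83132415  5.38709965] [-0.00115226  0.2338953   0.10114084] 0.02221603677412867
```

View pics/w2.png

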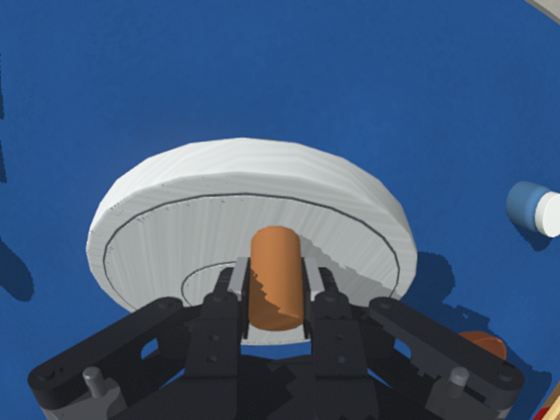

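Gripped: the gap is 22 mm. But the tool sits 2.8 mm high with a 5 N upward push, so the fingertips probably brush the face. I'll regrip about 4 mm further out along the knob.

Emit:
send_rows(targets="0 0 0 0 0.3; 0 0 0 0 0.3; -2.3 1.5 -3.3 0 0.3; 0 0 0 0 1; 0 0 0 0 1")

```text
time_s: 3.92
ee_pos: [0.5981, -0.0516, 0.2164]
tool_rot: [[0.979, 0.203, -0.001], [0.203, -0.979, -0.0], [-0.001, 0.0, -1.0]]
contact_force: [-2.9, 0.3, 5.6]
finger_gap: 0.0222
```

Emit:
send_rows(targets="0 0 0 0 1; 0 0 0 0 1; 0 0 0 0 1")

```text
time_s: 4.3
ee_pos: [0.5981, -0.0515, 0.2164]
tool_rot: [[0.979, 0.203, -0.001], [0.203, -0.979, -0.0], [-0.001, 0.0, -1.0]]
contact_force: [-2.1, -0.5, 6.8]
finger_gap: 0.0221
```

```bash
python3 - <<'E'
from h import *
from rig import readout
S=readout.observe(); print(S['time_s'],delta(S,tcp(-13.8,.033)),S['contact_force'],S['torque'],S['finger_gap'])
E
```

```text
4.3 [ 0.89599842 -2.71146392  1.35922577] [-2.06191918 -0.45757885  6.77252921] [0.04414536 0.4742226  0.12916852] 0.02210790666540338
```

The upward push stays the same after lifting, so it isn't face contact. It comes from the pads swinging forward on the sleeve as they close, and it is harmless. Next I'll work out the circle rows for a full turn.

```bash
cat >> h.py <<'E'
def rows(a,b,k):
    th=np.radians(np.linspace(a,b,k+1)); c,s=70*np.cos(th),70*np.sin(th)
    P=np.round(np.c_[.819*c,-s,-.574*c],1); return np.diff(P,axis=0).round(1)
def show(a,b,step,per=5):
    k=round(abs(b-a)/step); R=rows(a,b,k)
    for i in range(0,k,per): print(round(a+np.sign(b-a)*step*(i)),"; ".join("%g %g %g 0 1"%tuple(r+0.) for r in R[i:i+per]))
def rep(S):
    u,y,n=axes(); r=np.array(S['ee_pos'])+[0,0,.011]-H; F=np.array(S['contact_force']); th=np.arctan2(r@y,r@u)
    t=-np.sin(th)*u+np.cos(th)*y; e=np.cos(th)*u+np.sin(th)*y
    return np.degrees(th),np.hypot(r@u,r@y),r@n,F@t,F@e,F@n
E
python3 - <<'E'
from h import *
from rig import readout
print(rep(readout.observe()))
show(-16,344,4)
E
```

```text
(np.float64(-15.919292583381234), np.float64(0.07074503428089021), np.float64(0.034643294897410214), np.float64(0.5736637735108249), np.float64(2.080134981353465), np.float64(6.758987863355657))
-16 1 -4.7 -0.7 0 1; 0.7 -4.9 -0.5 0 1; 0.4 -4.8 -0.3 0 1; 0.1 -4.9 -0.1 0 1; -0.1 -4.9 0.1 0 1
4 -0.4 -4.8 0.3 0 1; -0.7 -4.9 0.5 0 1; -1 -4.7 0.7 0 1; -1.2 -4.6 0.8 0 1; -1.5 -4.6 1.1 0 1
24 -1.8 -4.4 1.2 0 1; -2 -4.2 1.4 0 1; -2.2 -4 1.6 0 1; -2.5 -3.9 1.7 0 1; -2.7 -3.6 1.9 0 1
44 -2.8 -3.4 2 0 1; -3.1 -3.2 2.2 0 1; -3.2 -2.8 2.2 0 1; -3.4 -2.6 2.4 0 1; -3.6 -2.3 2.5 0 1
64 -3.6 -2 2.5 0 1; -3.8 -1.7 2.7 0 1; -3.8 -1.3 2.7 0 1; -3.9 -1 2.7 0 1; -4 -0.7 2.8 0 1
84 -4 -0.4 2.8 0 1; -4 0 2.8 0 1; -4 0.4 2.8 0 1; -4 0.7 2.8 0 1; -3.9 1 2.7 0 1
104 -3.8 1.3 2.7 0 1; -3.8 1.7 2.7 0 1; -3.6 2 2.5 0 1; -3.6 2.3 2.5 0 1; -3.4 2.6 2.4 0 1
124 -3.2 2.8 2.2 0 1; -3.1 3.2 2.2 0 1; -2.8 3.4 2 0 1; -2.7 3.6 1.9 0 1; -2.5 3.9 1.7 0 1
144 -2.2 4 1.6 0 1; -2 4.2 1.4 0 1; -1.8 4.4 1.2 0 1; -1.5 4.6 1.1 0 1; -1.2 4.6 0.8 0 1
164 -1 4.7 0.7 0 1; -0.7 4.9 0.5 0 1; -0.4 4.8 0.3 0 1; -0.1 4.9 0.1 0 1; 0.1 4.9 -0.1 0 1
184 0.4 4.8 -0.3 0 1; 0.7 4.9 -0.5 0 1; 1 4.7 -0.7 0 1; 1.2 4.6 -0.8 0 1; 1.5 4.6 -1.1 0 1
204 1.8 4.4 -1.2 0 1; 2 4.2 -1.4 0 1; 2.2 4 -1.6 0 1; 2.5 3.9 -1.7 0 1; 2.7 3.6 -1.9 0 1
224 2.8 3.4 -2 0 1; 3.1 3.2 -2.2 0 1; 3.2 2.8 -2.2 0 1; 3.4 2.6 -2.4 0 1; 3.6 2.3 -2.5 0 1
244 3.6 2 -2.5 0 1; 3.8 1.7 -2.7 0 1; 3.8 1.3 -2.7 0 1; 3.9 1 -2.7 0 1; 4 0.7 -2.8 0 1
264 4 0.4 -2.8 0 1; 4 0 -2.8 0 1; 4 -0.4 -2.8 0 1; 4 -0.7 -2.8 0 1; 3.9 -1 -2.7 0 1
284 3.8 -1.3 -2.7 0 1; 3.8 -1.7 -2.7 0 1; 3.6 -2 -2.5 0 1; 3.6 -2.3 -2.5 0 1; 3.4 -2.6 -2.4 0 1
304 3.2 -2.8 -2.2 0 1; 3.1 -3.2 -2.2 0 1; 2.8 -3.4 -2 0 1; 2.7 -3.6 -1.9 0 1; 2.5 -3.9 -1.7 0 1
324 2.2 -4 -1.6 0 1; 2 -4.2 -1.4 0 1; 1.8 -4.4 -1.2 0 1; 1.5 -4.6 -1.1 0 1; 1.2 -4.6 -0.8 0 1
```

Emit:
send_rows(targets="1 -4.7 -0.7 0 1; 0.7 -4.9 -0.5 0 1; 0.4 -4.8 -0.3 0 1; 0.1 -4.9 -0.1 0 1; -0.1 -4.9 0.1 0 1")

```text
time_s: 4.92
ee_pos: [0.5955, -0.0299, 0.2178]
tool_rot: [[0.979, 0.203, -0.0], [0.203, -0.979, -0.005], [-0.001, 0.005, -1.0]]
contact_force: [-2.3, -8.2, 4.6]
finger_gap: 0.0223
```

Emit:
send_rows(targets="-0.4 -4.8 0.3 0 1; -0.7 -4.9 0.5 0 1; -1 -4.7 0.7 0 1; -1.2 -4.6 0.8 0 1; -1.5 -4.6 1.1 0 1")

```text
time_s: 5.55
ee_pos: [0.5862, -0.0075, 0.2148]
tool_rot: [[0.979, 0.203, 0.001], [0.203, -0.979, -0.004], [-0.0, 0.004, -1.0]]
contact_force: [-3.5, -8.6, 6.1]
finger_gap: 0.0224
```

```bash
python3 - <<'E'
from h import *
from rig import readout
S=readout.observe();print(np.round(rep(S),4),S['torque'])
E
```

```text
[21.8587  0.0702  0.0347 -6.8604 -3.6388  8.0058] [-1.20790079  0.51931889  0.07829137]
```

Emit:
send_rows(targets="-1.8 -4.4 1.2 0 1; -2 -4.2 1.4 0 1; -2.2 -4 1.6 0 1; -2.5 -3.9 1.7 0 1; -2.7 -3.6 1.9 0 1")

```text
time_s: 6.18
ee_pos: [0.5713, 0.0102, 0.2072]
tool_rot: [[0.979, 0.203, 0.001], [0.203, -0.979, -0.004], [0.0, 0.004, -1.0]]
contact_force: [-3.5, -7.4, 8.8]
finger_gap: 0.0225
```

Emit:
send_rows(targets="-2.8 -3.4 2 0 1; -3.1 -3.2 2.2 0 1; -3.2 -2.8 2.2 0 1; -3.4 -2.6 2.4 0 1; -3.6 -2.3 2.5 0 1")

```text
time_s: 6.8
ee_pos: [0.5526, 0.0214, 0.1961]
tool_rot: [[0.979, 0.203, 0.001], [0.203, -0.979, -0.003], [0.0, 0.003, -1.0]]
contact_force: [-4.3, -6.4, 9.8]
finger_gap: 0.0223
```

Emit:
send_rows(targets="-3.6 -2 2.5 0 1; -3.8 -1.7 2.7 0 1; -3.8 -1.3 2.7 0 1; -3.9 -1 2.7 0 1; -4 -0.7 2.8 0 1")

```text
time_s: 7.42
ee_pos: [0.5324, 0.0244, 0.1827]
tool_rot: [[0.979, 0.203, 0.001], [0.203, -0.979, -0.002], [0.0, 0.003, -1.0]]
contact_force: [-4.5, -5.0, 12.0]
finger_gap: 0.0224
```

Emit:
send_rows(targets="-4 -0.4 2.8 0 1; -4 0 2.8 0 1; -4 0.4 2.8 0 1; -4 0.7 2.8 0 1; -3.9 1 2.7 0 1")

```text
time_s: 8.05
ee_pos: [0.5132, 0.019, 0.1687]
tool_rot: [[0.979, 0.203, 0.001], [0.203, -0.979, -0.002], [0.0, 0.002, -1.0]]
contact_force: [-4.9, -4.0, 13.1]
finger_gap: 0.0224
```

```bash
python3 - <<'E'
from h import *
from rig import readout
S=readout.observe();print(np.round(rep(S),4),S['torque'])
E
```

```text
[ 1.028542e+02  6.890000e-02  3.480000e-02 -2.211400e+00 -3.494600e+00
  1.399100e+01] [-0.48609504  0.65302753  0.03564808]
```

Emit:
send_rows(targets="-4.9 1.3 1.1 0 1; -3.8 1.7 2.7 0 1; -3.6 2 2.5 0 1; -3.6 2.3 2.5 0 1; -3.4 2.6 2.4 0 1")

```text
time_s: 8.68
ee_pos: [0.4975, 0.0061, 0.1563]
tool_rot: [[0.979, 0.203, 0.002], [0.203, -0.979, -0.0], [0.002, 0.0, -1.0]]
contact_force: [4.9, 0.4, -1.2]
finger_gap: 0.0221
```

Emit:
send_rows(targets="-3.2 2.8 2.2 0 1; -3.1 3.2 2.2 0 1; -2.8 3.4 2 0 1; -2.7 3.6 1.9 0 1; -2.5 3.9 1.7 0 1")

```text
time_s: 9.3
ee_pos: [0.4866, -0.0128, 0.1461]
tool_rot: [[0.979, 0.203, 0.002], [0.203, -0.979, 0.001], [0.002, -0.001, -1.0]]
contact_force: [5.5, 2.0, -4.6]
finger_gap: 0.0225
```

Emit:
send_rows(targets="-2.2 4 1.6 0 1; -2 4.2 1.4 0 1; -1.8 4.4 1.2 0 1; -1.5 4.6 1.1 0 1; -1.2 4.6 0.8 0 1")

```text
time_s: 9.93
ee_pos: [0.4821, -0.0354, 0.1397]
tool_rot: [[0.979, 0.202, 0.001], [0.202, -0.979, 0.002], [0.001, -0.002, -1.0]]
contact_force: [6.3, 4.7, -6.3]
finger_gap: 0.0226
```

Emit:
send_rows(targets="-1 4.7 0.7 0 1; -0.7 4.9 0.5 0 1; -0.4 4.8 0.3 0 1; -0.1 4.9 0.1 0 1; 0.1 4.9 -0.1 0 1")

```text
time_s: 10.55
ee_pos: [0.4844, -0.059, 0.1377]
tool_rot: [[0.979, 0.202, -0.001], [0.202, -0.979, 0.003], [-0.0, -0.003, -1.0]]
contact_force: [6.5, 5.9, -8.8]
finger_gap: 0.0217
```

```bash
python3 - <<'E'
from h import *
from rig import readout
S=readout.observe();print(np.round(rep(S),4),S['torque'])
E
```

```text
[-1.774951e+02  6.960000e-02  3.490000e-02 -4.307500e+00 -1.373500e+00
 -1.157660e+01] [ 0.87549458 -0.91235815  0.01414825]
```

Emit:
send_rows(targets="1 4.8 0.5 0 1; 0.7 4.9 -0.5 0 1; 1 4.7 -0.7 0 1; 1.2 4.6 -0.8 0 1; 1.5 4.6 -1.1 0 1")

```text
time_s: 11.18
ee_pos: [0.4927, -0.0805, 0.1402]
tool_rot: [[0.979, 0.202, -0.004], [0.202, -0.979, 0.004], [-0.003, -0.004, -1.0]]
contact_force: [1.7, 6.0, -3.8]
finger_gap: 0.0222
```

Emit:
send_rows(targets="1.8 4.4 -1.2 0 1; 2 4.2 -1.4 0 1; 2.2 4 -1.6 0 1; 2.5 3.9 -1.7 0 1; 2.7 3.6 -1.9 0 1")

```text
time_s: 11.8
ee_pos: [0.5064, -0.0982, 0.147]
tool_rot: [[0.979, 0.203, -0.007], [0.203, -0.979, 0.003], [-0.006, -0.005, -1.0]]
contact_force: [-0.6, 3.0, -13.0]
finger_gap: 0.0226
```

Emit:
send_rows(targets="2.8 3.4 -2 0 1; 3.1 3.2 -2.2 0 1; 3.2 2.8 -2.2 0 1; 3.4 2.6 -2.4 0 1; 3.6 2.3 -2.5 0 1")

```text
time_s: 12.42
ee_pos: [0.5288, -0.1118, 0.1603]
tool_rot: [[0.979, 0.203, 0.0], [0.203, -0.979, -0.002], [-0.0, 0.002, -1.0]]
contact_force: [0.1, -5.0, -20.2]
finger_gap: 0.0223
```

Emit:
send_rows(targets="3.6 2 -2.5 0 1; 3.8 1.7 -2.7 0 1; 3.8 1.3 -2.7 0 1; 3.9 1 -2.7 0 1; 4 0.7 -2.8 0 1")

```text
time_s: 13.05
ee_pos: [0.5495, -0.1143, 0.1741]
tool_rot: [[0.979, 0.203, 0.002], [0.203, -0.979, -0.002], [0.001, 0.002, -1.0]]
contact_force: [1.7, -4.6, -18.4]
finger_gap: 0.0227
```

```bash
python3 - <<'E'
from h import *
from rig import readout
S=readout.observe();print(np.round(rep(S),4),S['torque'])
E
```

```text
[-9.46935e+01  7.09000e-02  3.48000e-02 -9.55780e+00  5.63560e+00
 -1.55211e+01] [-0.70973636 -0.08764668 -0.01618316]
```

Emit:
send_rows(targets="4.9 0.4 -1.6 0 1; 4 0 -2.8 0 1; 4 -0.4 -2.8 0 1; 4 -0.7 -2.8 0 1; 3.9 -1 -2.7 0 1")

```text
time_s: 13.68
ee_pos: [0.5682, -0.1084, 0.1876]
tool_rot: [[0.979, 0.203, -0.001], [0.203, -0.979, -0.002], [-0.001, 0.002, -1.0]]
contact_force: [-5.6, -5.3, -8.4]
finger_gap: 0.0222
```

Emit:
send_rows(targets="3.8 -1.3 -2.7 0 1; 3.8 -1.7 -2.7 0 1; 3.6 -2 -2.5 0 1; 3.6 -2.3 -2.5 0 1; 3.4 -2.6 -2.4 0 1")

```text
time_s: 14.3
ee_pos: [0.5839, -0.0949, 0.2003]
tool_rot: [[0.979, 0.203, -0.001], [0.203, -0.979, -0.002], [-0.001, 0.002, -1.0]]
contact_force: [-4.9, -5.4, -8.6]
finger_gap: 0.0222
```

Emit:
send_rows(targets="3.2 -2.8 -2.2 0 1; 3.1 -3.2 -2.2 0 1; 2.8 -3.4 -2 0 1; 2.7 -3.6 -1.9 0 1; 2.5 -3.9 -1.7 0 1")

```text
time_s: 14.92
ee_pos: [0.5942, -0.0757, 0.2103]
tool_rot: [[0.979, 0.203, -0.001], [0.203, -0.979, -0.002], [-0.002, 0.002, -1.0]]
contact_force: [-4.3, -6.2, -8.8]
finger_gap: 0.0222
```

Emit:
send_rows(targets="2.2 -4 -1.6 0 1; 2 -4.2 -1.4 0 1; 1.8 -4.4 -1.2 0 1; 1.5 -4.6 -1.1 0 1; 1.2 -4.6 -0.8 0 1")

```text
time_s: 15.55
ee_pos: [0.5982, -0.0529, 0.2164]
tool_rot: [[0.979, 0.203, -0.001], [0.203, -0.979, -0.003], [-0.002, 0.003, -1.0]]
contact_force: [-4.8, -7.9, -8.1]
finger_gap: 0.0222
```

```bash
python3 - <<'E'
from h import *
from rig import readout
S=readout.observe();print(np.round(rep(S),4),S['torque'])
E
```

```text
[-17.0183   0.071    0.0348  -9.2809  -7.4219  -2.9957] [-1.19162255  0.81717145  0.03626379]
```

Full turn done. I'll fit it now, first refitting the axis from the tracked path of the knob.

```bash
cat > fit.py <<'E'
from h import *
D=np.array([[.5955,-.0299,.2178,-2.3,-8.2,4.6],[.5862,-.0075,.2148,-3.5,-8.6,6.1],[.5713,.0102,.2072,-3.5,-7.4,8.8],[.5526,.0214,.1961,-4.3,-6.4,9.8],[.5324,.0244,.1827,-4.5,-5.0,12.0],[.5132,.019,.1687,-4.9,-4.0,13.1],[.4975,.0061,.1563,4.9,.4,-1.2],[.4866,-.0128,.1461,5.5,2.0,-4.6],[.4821,-.0354,.1397,6.3,4.7,-6.3],[.4844,-.059,.1377,6.5,5.9,-8.8],[.4927,-.0805,.1402,1.7,6.0,-3.8],[.5064,-.0982,.147,-.6,3.0,-13.0],[.5288,-.1118,.1603,.1,-5.0,-20.2],[.5495,-.1143,.1741,1.7,-4.6,-18.4],[.5682,-.1084,.1876,-5.6,-5.3,-8.4],[.5839,-.0949,.2003,-4.9,-5.4,-8.6],[.5942,-.0757,.2103,-4.3,-6.2,-8.8],[.5982,-.0529,.2164,-4.8,-7.9,-8.1]])
E
cat > a.py <<'E'
from fit import *
P=D[:,:3]; c=P.mean(0); U,s,V=np.linalg.svd(P-c); n=V[2]*np.sign(V[2,2])
psi=np.arctan2(-n[1],-n[0]); print("n",n,"tilt",np.degrees(np.arccos(n[2])),"yaw",np.degrees(psi),"planar rms",s[2]/np.sqrt(len(P)))
a=V[0];b=np.cross(n,a); q=np.c_[(P-c)@a,(P-c)@b]
A=np.c_[2*q,np.ones(len(q))]; z=np.linalg.lstsq(A,(q**2).sum(1),rcond=None)[0]; C=c+z[0]*a+z[1]*b
r=np.linalg.norm(P-C,axis=1);print("C",C,"r",r.round(4), "hub est",C+[0,0,.011]-.0348*n)
u=np.array([.819*np.cos(psi),.819*np.sin(psi),.574]);u-=n*(u@n);u/=np.linalg.norm(u);y=np.cross(n,u)
th=np.arctan2((P-C)@y,(P-C)@u); t=-np.sin(th)[:,None]*u+np.cos(th)[:,None]*y
e=np.cos(th)[:,None]*u+np.sin(th)[:,None]*y
Ft=(D[:,3:]*t).sum(1);Fr=(D[:,3:]*e).sum(1);Fn=D[:,3:]@n
for x in zip(np.degrees(th).round(1),Ft.round(1),Fr.round(1),Fn.round(1)):print(*x)
# resisting torque on tool: -Ft*r = drag + B sin-type
T=-Ft*.07
for extra in (0,1):
    A=np.c_[np.ones(len(th)),np.cos(th),np.sin(th)]
    if extra: A=np.c_[A,Fn,Fr]
    x,res,_,_=np.linalg.lstsq(A,T,rcond=None); print(x, "amp",np.hypot(x[1],x[2]),"rms",np.sqrt(np.mean((A@x-T)**2)))
    # gravity torque resist for ccw: ballast at th+phi; height ~cos(th+phi); resist = d/dth(height)*mg = -B sin(th+phi) = -B(sin th cos phi + cos th sin phi)
    phi=np.degrees(np.arctan2(-x[1],-x[2])); print("phi",phi,"knob target theta",(180-phi)%360)
E
python3 a.py
```

```text
n [-0.55964518 -0.12035228  0.81994671] tilt 34.92054052616973 yaw 12.136675322380716 planar rms 5.2181426208416576e-05
C [ 0.54010884 -0.04505731  0.17780677] r [0.07   0.07   0.0699 0.0701 0.0701 0.0701 0.07   0.0701 0.0701 0.07
 0.0701 0.0701 0.0699 0.07   0.07   0.0701 0.0701 0.0702] hub est [ 0.55958449 -0.04086905  0.16027263]
2.6 -7.5 -1.0 6.0
22.7 -6.8 -3.7 8.0
42.7 -5.4 -3.7 10.1
62.9 -3.4 -4.3 11.2
83.0 -2.9 -3.6 13.0
103.0 -2.2 -3.5 14.0
122.6 -2.4 -2.3 -3.8
142.4 -1.9 -1.2 -7.1
162.0 -3.8 -1.1 -9.3
-178.4 -4.4 -1.3 -11.6
-159.4 -5.1 -2.1 -4.8
-140.2 -7.1 3.7 -10.7
-115.9 -9.0 9.8 -16.0
-95.4 -9.5 5.8 -15.5
-75.8 -10.9 1.4 -3.1
-55.8 -10.5 -2.0 -3.7
-36.1 -9.8 -4.7 -4.1
-16.5 -9.2 -7.5 -3.0
[ 0.43566912  0.13604753 -0.26069794] amp 0.2940618030331727 rms 0.024520132955275345
phi -27.558203813589493 knob target theta 207.5582038135895
[ 0.43568848  0.14203664 -0.2527282  -0.00054043  0.00085613] amp 0.2899067959776338 rms 0.024281540639715465
phi -29.33657118068437 knob target theta 209.33657118068436
```

The first fit puts the heavy side at the bottom with the knob at about 208°. The drag (0.436 Nm) and the amplitude (0.29 Nm) both agree with what was given. A clockwise sweep should cancel any lag, so I'll do that next.

```bash
python3 - <<'E'
from h import *
show(-16,-376,5)
E
```

```text
-16 -1.6 5.8 1.1 0 1; -2 5.6 1.4 0 1; -2.4 5.4 1.7 0 1; -2.7 5 1.9 0 1; -3.1 4.8 2.2 0 1
-41 -3.5 4.5 2.4 0 1; -3.7 4 2.6 0 1; -4 3.6 2.8 0 1; -4.3 3.2 3 0 1; -4.5 2.7 3.2 0 1
-66 -4.6 2.3 3.2 0 1; -4.8 1.7 3.4 0 1; -4.9 1.2 3.4 0 1; -5 0.7 3.5 0 1; -5 0.2 3.5 0 1
-91 -5 -0.4 3.5 0 1; -4.9 -0.9 3.5 0 1; -4.9 -1.4 3.4 0 1; -4.7 -1.9 3.3 0 1; -4.6 -2.5 3.2 0 1
-116 -4.4 -2.9 3.1 0 1; -4.2 -3.4 2.9 0 1; -3.9 -3.8 2.8 0 1; -3.6 -4.2 2.5 0 1; -3.4 -4.5 2.3 0 1
-141 -2.9 -5 2.1 0 1; -2.6 -5.2 1.8 0 1; -2.3 -5.4 1.6 0 1; -1.8 -5.7 1.3 0 1; -1.4 -5.9 1 0 1
-166 -1 -5.9 0.7 0 1; -0.6 -6.1 0.4 0 1; -0.1 -6.1 0.1 0 1; 0.3 -6.1 -0.2 0 1; 0.7 -6.1 -0.6 0 1
-191 1.2 -5.9 -0.8 0 1; 1.6 -5.8 -1.1 0 1; 2 -5.6 -1.4 0 1; 2.4 -5.4 -1.7 0 1; 2.7 -5 -1.9 0 1
-216 3.1 -4.8 -2.2 0 1; 3.5 -4.5 -2.4 0 1; 3.7 -4 -2.6 0 1; 4 -3.6 -2.8 0 1; 4.3 -3.2 -3 0 1
-241 4.5 -2.7 -3.2 0 1; 4.6 -2.3 -3.2 0 1; 4.8 -1.7 -3.4 0 1; 4.9 -1.2 -3.4 0 1; 5 -0.7 -3.5 0 1
-266 5 -0.2 -3.5 0 1; 5 0.4 -3.5 0 1; 4.9 0.9 -3.5 0 1; 4.9 1.4 -3.4 0 1; 4.7 1.9 -3.3 0 1
-291 4.6 2.5 -3.2 0 1; 4.4 2.9 -3.1 0 1; 4.2 3.4 -2.9 0 1; 3.9 3.8 -2.8 0 1; 3.6 4.2 -2.5 0 1
-316 3.4 4.5 -2.3 0 1; 2.9 5 -2.1 0 1; 2.6 5.2 -1.8 0 1; 2.3 5.4 -1.6 0 1; 1.8 5.7 -1.3 0 1
-341 1.4 5.9 -1 0 1; 1 5.9 -0.7 0 1; 0.6 6.1 -0.4 0 1; 0.1 6.1 -0.1 0 1; -0.3 6.1 0.2 0 1
-366 -0.7 6.1 0.6 0 1; -1.2 5.9 0.8 0 1
```

Emit:
send_rows(targets="-2 6.6 1.4 0 1; -2 5.6 1.4 0 1; -2.4 5.4 1.7 0 1; -2.7 5 1.9 0 1; -3.1 4.8 2.2 0 1")

```text
time_s: 16.18
ee_pos: [0.5929, -0.0792, 0.2088]
tool_rot: [[0.979, 0.203, 0.002], [0.203, -0.979, 0.003], [0.002, -0.002, -1.0]]
contact_force: [-3.2, 4.6, -1.7]
finger_gap: 0.0222
```

Emit:
send_rows(targets="-3.5 4.5 2.4 0 1; -3.7 4 2.6 0 1; -4 3.6 2.8 0 1; -4.3 3.2 3 0 1; -4.5 2.7 3.2 0 1")

```text
time_s: 16.8
ee_pos: [0.578, -0.1015, 0.1953]
tool_rot: [[0.979, 0.203, 0.004], [0.203, -0.979, 0.001], [0.004, -0.0, -1.0]]
contact_force: [-2.8, 3.2, 2.4]
finger_gap: 0.0224
```

Emit:
send_rows(targets="-4.6 2.3 3.2 0 1; -4.8 1.7 3.4 0 1; -4.9 1.2 3.4 0 1; -5 0.7 3.5 0 1; -5 0.2 3.5 0 1")

```text
time_s: 17.42
ee_pos: [0.5553, -0.1136, 0.1778]
tool_rot: [[0.979, 0.203, 0.004], [0.203, -0.979, -0.001], [0.003, 0.001, -1.0]]
contact_force: [-3.8, 3.5, 7.8]
finger_gap: 0.0226
```

Emit:
send_rows(targets="-5 -0.4 3.5 0 1; -4.9 -0.9 3.5 0 1; -4.9 -1.4 3.4 0 1; -4.7 -1.9 3.3 0 1; -4.6 -2.5 3.2 0 1")

```text
time_s: 18.05
ee_pos: [0.5314, -0.1127, 0.1616]
tool_rot: [[0.979, 0.203, 0.006], [0.203, -0.979, -0.003], [0.005, 0.004, -1.0]]
contact_force: [-2.7, -0.8, 10.5]
finger_gap: 0.0225
```

```bash
python3 - <<'E'
from h import *
from rig import readout
S=readout.observe();print(np.round(rep(S),4),S['torque'])
E
```

```text
[-1.126072e+02  7.080000e-02  3.450000e-02  3.518400e+00 -1.247000e+00
  1.020950e+01] [0.02675503 0.44971398 0.11513992]
```

Emit:
send_rows(targets="-4.9 -2.9 2.3 0 1; -4.2 -3.4 2.9 0 1; -3.9 -3.8 2.8 0 1; -3.6 -4.2 2.5 0 1; -3.4 -4.5 2.3 0 1")

```text
time_s: 18.68
ee_pos: [0.5062, -0.0979, 0.1467]
tool_rot: [[0.979, 0.203, 0.002], [0.203, -0.979, -0.002], [0.001, 0.002, -1.0]]
contact_force: [0.7, -5.0, 5.1]
finger_gap: 0.0225
```

Emit:
send_rows(targets="-2.9 -5 2.1 0 1; -2.6 -5.2 1.8 0 1; -2.3 -5.4 1.6 0 1; -1.8 -5.7 1.3 0 1; -1.4 -5.9 1 0 1")

```text
time_s: 19.3
ee_pos: [0.4894, -0.0737, 0.1387]
tool_rot: [[0.979, 0.203, 0.001], [0.203, -0.979, -0.003], [0.0, 0.003, -1.0]]
contact_force: [-1.5, -8.4, 5.7]
finger_gap: 0.0222
```

Emit:
send_rows(targets="-1 -5.9 0.7 0 1; -0.6 -6.1 0.4 0 1; -0.1 -6.1 0.1 0 1; 0.3 -6.1 -0.2 0 1; 0.7 -6.1 -0.6 0 1")

```text
time_s: 19.92
ee_pos: [0.4823, -0.0443, 0.1383]
tool_rot: [[0.979, 0.204, -0.0], [0.204, -0.979, -0.003], [-0.001, 0.003, -1.0]]
contact_force: [-1.0, -9.6, 5.7]
finger_gap: 0.0219
```

Emit:
send_rows(targets="1.2 -5.9 -0.8 0 1; 1.6 -5.8 -1.1 0 1; 2 -5.6 -1.4 0 1; 2.4 -5.4 -1.7 0 1; 2.7 -5 -1.9 0 1")

```text
time_s: 20.55
ee_pos: [0.4857, -0.0155, 0.1449]
tool_rot: [[0.979, 0.204, -0.001], [0.204, -0.979, -0.004], [-0.002, 0.003, -1.0]]
contact_force: [-2.2, -11.4, 4.2]
finger_gap: 0.0224
```

```bash
python3 - <<'E'
from h import *
from rig import readout
S=readout.observe();print(np.round(rep(S),4),S['torque'])
E
```

```text
[ 1.45442e+02  6.91000e-02  3.49000e-02  9.53870e+00 -5.01780e+00
  6.04450e+00] [-1.92305535  0.41381851 -0.1283134 ]
```

Emit:
send_rows(targets="3.1 -4.8 -2.2 0 1; 3.5 -4.5 -2.4 0 1; 3.7 -4 -2.6 0 1; 4 -3.6 -2.8 0 1; 4.3 -3.2 -3 0 1")

```text
time_s: 21.18
ee_pos: [0.4986, 0.0076, 0.1573]
tool_rot: [[0.979, 0.204, -0.004], [0.204, -0.979, -0.004], [-0.005, 0.003, -1.0]]
contact_force: [-3.8, -12.5, 1.0]
finger_gap: 0.0222
```

Emit:
send_rows(targets="4.5 -2.7 -3.2 0 1; 4.6 -2.3 -3.2 0 1; 4.8 -1.7 -3.4 0 1; 4.9 -1.2 -3.4 0 1; 5 -0.7 -3.5 0 1")

```text
time_s: 21.8
ee_pos: [0.518, 0.0213, 0.1726]
tool_rot: [[0.979, 0.204, -0.009], [0.204, -0.979, -0.003], [-0.009, 0.001, -1.0]]
contact_force: [-5.7, -10.0, -3.6]
finger_gap: 0.0224
```

Emit:
send_rows(targets="5 -0.2 -3.5 0 1; 5 0.4 -3.5 0 1; 4.9 0.9 -3.5 0 1; 4.9 1.4 -3.4 0 1; 4.7 1.9 -3.3 0 1")

```text
time_s: 22.42
ee_pos: [0.5412, 0.024, 0.1889]
tool_rot: [[0.979, 0.203, -0.013], [0.203, -0.979, 0.001], [-0.012, -0.003, -1.0]]
contact_force: [-7.7, -1.5, -4.5]
finger_gap: 0.0225
```

Emit:
send_rows(targets="4.6 2.5 -3.2 0 1; 4.4 2.9 -3.1 0 1; 4.2 3.4 -2.9 0 1; 3.9 3.8 -2.8 0 1; 3.6 4.2 -2.5 0 1")

```text
time_s: 23.05
ee_pos: [0.5663, 0.0139, 0.2045]
tool_rot: [[0.979, 0.203, -0.009], [0.203, -0.979, 0.005], [-0.008, -0.006, -1.0]]
contact_force: [-7.0, 6.0, 1.0]
finger_gap: 0.0225
```

```bash
python3 - <<'E'
from h import *
from rig import readout
S=readout.observe();print(np.round(rep(S),4),S['torque'])
E
```

```text
[4.75528e+01 6.94000e-02 3.49000e-02 7.90440e+00 2.73130e+00 4.05110e+00] [ 1.02171939  1.10316027 -0.00571729]
```

Emit:
send_rows(targets="3.4 4.5 -2.3 0 1; 2.9 5 -2.1 0 1; 2.6 5.2 -1.8 0 1; 2.3 5.4 -1.6 0 1; 1.8 5.7 -1.3 0 1")

```text
time_s: 23.68
ee_pos: [0.5867, -0.0088, 0.215]
tool_rot: [[0.979, 0.203, -0.004], [0.203, -0.979, 0.004], [-0.003, -0.005, -1.0]]
contact_force: [-3.8, 6.2, 5.6]
finger_gap: 0.0221
```

Emit:
send_rows(targets="1.4 5.9 -1 0 1; 1 5.9 -0.7 0 1; 0.6 6.1 -0.4 0 1; 0.1 6.1 -0.1 0 1; -0.3 6.1 0.2 0 1")

```text
time_s: 24.3
ee_pos: [0.5971, -0.0386, 0.2177]
tool_rot: [[0.979, 0.203, -0.001], [0.203, -0.979, 0.003], [-0.0, -0.003, -1.0]]
contact_force: [-1.8, 3.0, 6.0]
finger_gap: 0.0226
```

Emit:
send_rows(targets="-0.7 6.1 0.6 0 1; -1.2 5.9 0.8 0 1; -1.6 5.8 1.1 0 1; -2 5.6 1.4 0 1; -2.4 5.4 1.7 0 1")

```text
time_s: 24.92
ee_pos: [0.5959, -0.0693, 0.2123]
tool_rot: [[0.979, 0.203, 0.001], [0.203, -0.979, 0.001], [0.001, -0.001, -1.0]]
contact_force: [-0.5, 1.0, 5.6]
finger_gap: 0.0222
```

```bash
cat > b.py <<'E'
from fit import *
E2=np.array([[.5929,-.0792,.2088,-3.2,4.6,-1.7],[.578,-.1015,.1953,-2.8,3.2,2.4],[.5553,-.1136,.1778,-3.8,3.5,7.8],[.5314,-.1127,.1616,-2.7,-.8,10.5],[.5062,-.0979,.1467,.7,-5,5.1],[.4894,-.0737,.1387,-1.5,-8.4,5.7],[.4823,-.0443,.1383,-1,-9.6,5.7],[.4857,-.0155,.1449,-2.2,-11.4,4.2],[.4986,.0076,.1573,-3.8,-12.5,1.0],[.518,.0213,.1726,-5.7,-10,-3.6],[.5412,.024,.1889,-7.7,-1.5,-4.5],[.5663,.0139,.2045,-7,6,1.0]])
import sys
extra=[list(map(float,a.split(','))) for a in sys.argv[1:]]
if extra: E2=np.vstack([E2,extra])
C=np.array([.5401,-.0451,.1778]); u,y,n=axes(np.radians(12.1))
def an(M,sg):
    P=M[:,:3]; th=np.arctan2((P-C)@y,(P-C)@u); t=-np.sin(th)[:,None]*u+np.cos(th)[:,None]*y; return th,-(M[:,3:]*t).sum(1)*.07,sg*np.ones(len(th))
a=an(D,1);b=an(E2,-1)
for x in zip(np.degrees(b[0]).round(1),(b[1]/.07).round(1)):print(*x)
for nm,(th,T,s) in dict(ccw=a,cw=b,both=tuple(np.r_[p,q] for p,q in zip(a,b))).items():
    A=np.c_[s,np.cos(th),np.sin(th)]; x=np.linalg.lstsq(A,T,rcond=None)[0]; r=A@x-T; sd=np.sqrt(r@r/(len(r)-3)); cov=np.linalg.inv(A.T@A)*sd**2
    amp=np.hypot(*x[1:]); print(nm,x,"amp",amp,"sd",sd,"target",180-np.degrees(np.arctan2(-x[1],-x[2])),"+-",np.degrees(np.sqrt(cov[1,1])/amp))
E
python3 b.py
```

```text
-39.3 -2.3
-64.0 -1.3
-89.7 -2.1
-113.4 -3.5
-140.5 -5.6
-165.7 -7.8
169.4 -8.9
144.9 -9.5
120.8 -9.8
97.6 -9.4
74.2 -8.7
48.3 -7.9
ccw [ 0.43642219  0.13614333 -0.26068901] amp 0.2940982297253695 sd 0.026817675145708517 target 207.57555464123124 +- 1.7323292830489552
cw [ 0.41690373  0.15200989 -0.24948355] amp 0.29214559153767194 sd 0.02966361119599619 target 211.35387875087076 +- 2.769232195946399
both [ 0.42960084  0.13947258 -0.25584351] amp 0.2913906313516801 sd 0.028553801153276156 target 208.59692254148513 +- 1.5116935862518595
```

```bash
python3 b.py .5867,-.0088,.215,-3.8,6.2,5.6 .5971,-.0386,.2177,-1.8,3,6 .5959,-.0693,.2123,-.5,1,5.6|tail -6
python3 - <<'E'
from h import *
from rig import readout
import h
S=readout.observe(); h.PSI=np.radians(12.1); h.H=np.array([.5596,-.0409,.1603]); print(np.round(rep(S),4))
show(-391+360,-151,5)
E
```

```text
21.6 -5.9
-4.6 -3.5
-30.4 -2.4
ccw [ 0.43642219  0.13614333 -0.26068901] amp 0.2940982297253695 sd 0.026817675145708517 target 207.57555464123124 +- 1.7323292830489552
cw [ 0.4206388   0.14499313 -0.2515452 ] amp 0.29034117122813785 sd 0.028342795126616197 target 209.95957183447763 +- 2.044486471842026
both [ 0.42920487  0.14026452 -0.2566573 ] amp 0.29248436840319103 sd 0.027748302406108677 target 208.65682910885153 +- 1.3344147447856547
[-30.3759   0.07     0.0346   2.4442   2.0828   4.7713]
-31 -2.7 5 1.9 0 1; -3.1 4.8 2.2 0 1; -3.5 4.5 2.4 0 1; -3.7 4 2.6 0 1; -4 3.6 2.8 0 1
-56 -4.3 3.2 3 0 1; -4.5 2.7 3.2 0 1; -4.6 2.3 3.2 0 1; -4.8 1.7 3.4 0 1; -4.9 1.2 3.4 0 1
-81 -5 0.7 3.5 0 1; -5 0.2 3.5 0 1; -5 -0.4 3.5 0 1; -4.9 -0.9 3.5 0 1; -4.9 -1.4 3.4 0 1
-106 -4.7 -1.9 3.3 0 1; -4.6 -2.5 3.2 0 1; -4.4 -2.9 3.1 0 1; -4.2 -3.4 2.9 0 1; -3.9 -3.8 2.8 0 1
-131 -3.6 -4.2 2.5 0 1; -3.4 -4.5 2.3 0 1; -2.9 -5 2.1 0 1; -2.6 -5.2 1.8 0 1
```

Both directions agree: 207.6° and 210.0°, combined 208.7 ± 1.3°. I'll carry the knob to -151.3°.

Emit:
send_rows(targets="-2.7 5 1.9 0 1; -3.1 4.8 2.2 0 1; -3.5 4.5 2.4 0 1; -3.7 4 2.6 0 1; -4 3.6 2.8 0 1")

```text
time_s: 25.55
ee_pos: [0.584, -0.0948, 0.2003]
tool_rot: [[0.979, 0.203, 0.001], [0.203, -0.979, 0.0], [0.001, 0.0, -1.0]]
contact_force: [-0.2, -0.0, 4.2]
finger_gap: 0.0224
```

Emit:
send_rows(targets="-4.3 3.2 3 0 1; -4.5 2.7 3.2 0 1; -4.6 2.3 3.2 0 1; -4.8 1.7 3.4 0 1; -4.9 1.2 3.4 0 1")

```text
time_s: 26.18
ee_pos: [0.5634, -0.1108, 0.1839]
tool_rot: [[0.979, 0.203, 0.001], [0.203, -0.979, -0.001], [0.001, 0.001, -1.0]]
contact_force: [1.1, -2.6, 5.1]
finger_gap: 0.0223
```

Emit:
send_rows(targets="-5 0.7 3.5 0 1; -5 0.2 3.5 0 1; -5 -0.4 3.5 0 1; -4.9 -0.9 3.5 0 1; -4.9 -1.4 3.4 0 1")

```text
time_s: 26.8
ee_pos: [0.5384, -0.1142, 0.1663]
tool_rot: [[0.979, 0.203, 0.001], [0.203, -0.979, -0.001], [0.0, 0.001, -1.0]]
contact_force: [-0.0, -4.2, 5.9]
finger_gap: 0.0226
```

Emit:
send_rows(targets="-4.7 -1.9 3.3 0 1; -4.6 -2.5 3.2 0 1; -4.4 -2.9 3.1 0 1; -4.2 -3.4 2.9 0 1; -3.9 -3.8 2.8 0 1")

```text
time_s: 27.42
ee_pos: [0.5142, -0.1045, 0.1511]
tool_rot: [[0.979, 0.203, 0.001], [0.203, -0.979, -0.001], [0.0, 0.001, -1.0]]
contact_force: [-0.3, -4.3, 7.4]
finger_gap: 0.0226
```

Emit:
send_rows(targets="-3.6 -4.2 2.5 0 1; -3.4 -4.5 2.3 0 1; -2.9 -5 2.1 0 1; -2.6 -5.2 1.8 0 1; 0 0 0 0 1")

```text
time_s: 28.05
ee_pos: [0.4976, -0.088, 0.1422]
tool_rot: [[0.979, 0.203, -0.0], [0.203, -0.979, -0.0], [-0.001, 0.0, -1.0]]
contact_force: [-1.5, -3.4, 5.6]
finger_gap: 0.0224
```

```bash
cat > c.py <<'E'
import h
from h import *
from rig import readout
S=readout.observe(); h.PSI=np.radians(12.1); h.H=np.array([.5596,-.0409,.1603]); print(S['time_s'],np.round(rep(S),4),S['finger_gap'],np.abs(S['joint_vel']).max())
E
python3 c.py; python3 b.py .5867,-.0088,.215,-3.8,6.2,5.6 .5971,-.0386,.2177,-1.8,3,6 .5959,-.0693,.2123,-.5,1,5.6|tail -1
```

```text
28.05 [-1.519042e+02  7.010000e-02  3.470000e-02  3.311100e+00  1.849000e-01
  5.806700e+00] 0.02242875203596408 0.3828355151812484
both [ 0.42920487  0.14026452 -0.2566573 ] amp 0.29248436840319103 sd 0.027748302406108677 target 208.65682910885153 +- 1.3344147447856547
```

Emit:
send_rows(targets="0 0 0 0 1; 0 0 0 0 1; 0 0 0 0 1; 0 0 0 0 1")

```text
time_s: 28.55
ee_pos: [0.4976, -0.088, 0.1422]
tool_rot: [[0.979, 0.203, -0.001], [0.203, -0.979, -0.0], [-0.001, -0.0, -1.0]]
contact_force: [-1.6, -3.4, 6.2]
finger_gap: 0.0225
```

```bash
python3 b.py .5867,-.0088,.215,-3.8,6.2,5.6 .5971,-.0386,.2177,-1.8,3,6 .5959,-.0693,.2123,-.5,1,5.6 .584,-.0948,.2003,-.2,0,4.2 .5634,-.1108,.1839,1.1,-2.6,5.1 .5384,-.1142,.1663,0,-4.2,5.9 .5142,-.1045,.1511,-.3,-4.3,7.4|tail -2
python3 c.py; python3 - <<'E'
from h import *
a=cv2.cvtColor(viewer.grab_frame("scene"),cv2.COLOR_RGB2BGR); cv2.imwrite("pics/end.png",a)
E
```

```text
cw [ 0.42559127  0.14855532 -0.24212144] amp 0.28406244788945584 sd 0.02899680553571852 target 211.5314919984152 +- 2.021833150411332
both [ 0.43176995  0.14207356 -0.25179074] amp 0.28910806335390177 sd 0.028295395250319186 target 209.4339734353449 +- 1.3418226585014608
28.55 [-1.519083e+02  7.010000e-02  3.460000e-02  3.481300e+00 -8.240000e-02
  6.378700e+00] 0.022472348456620713 0.14376680836456232
```

View pics/end.png

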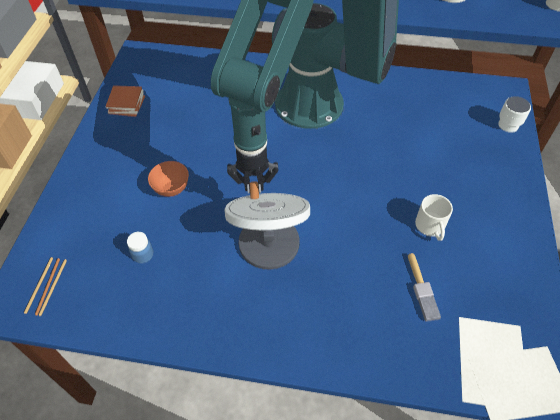

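The scene view shows the knob at (255,190), held in the fingers, low on the -y side. The mug, bowl, jar and brush are where they were. The wheel stands at 208.1°, against an estimate of 208.7–209.4°, and it is still. I'm handing in.

```bash
python3 -c "
from rig import workorder
print(workorder.finish_job())"
```

```text
the job is handed in; nothing more can be done
None
```

I found the wheel's heavy side by feel and brought it to the lowest point. I handed the job in at about 28.6 s with the knob still gripped.

- **Finding the heavy side:** I gripped the knob and carried the wheel a full turn counter-clockwise and a full turn clockwise, reading the force along the way. The pull fitted a drag of 0.43 Nm and a ballast torque of 0.29 Nm, both in line with the values given.
- **Target angle:** The heavy side is straight down with the knob at about 209° (±1.3°).
- **Final position:** The knob stands at 208.1° and the wheel stayed still while I watched it for half a second. The fingers are closed on the knob at 60 N, and about 7 N remains on the wrist.
- **Surroundings:** The last picture shows the mug, bowl, jar and brush where they were at the start.

**Checks that disagreed:**
- **Sweep directions:** The two directions differ by up to 4°: 207.6° counter-clockwise, and 210.0° to 211.5° clockwise depending on how many readings are included.
- **Axial force on the knob:** During the sweeps it reached about 16 N (up to 21 N total at the wrist), because my commanded path was 1–2 mm off. I corrected it along the way.

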